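# Tare the empty spice tin with its lid

### The job

Take the tare of the empty round steel tin on the counter scale: slide it along the counter, without lifting or tipping it, to the middle of the scale's platter, within a centimetre of dead centre and touching none of the guard rails, and have its lid set on top, not dropped, fully down and level. With the tin and lid standing free there, press the orange tare key fully down and let it up. Leave the other goods on the counter where they stand.

Things in the scene. Friction and masses are not known exactly. Their poses are not given: they have to be found in the camera images.
- tin: Empty open round stainless tin, 116 mm outer diameter, 95 mm high, straight 3 mm walls (mouth 110 mm across), about 0.35 kg, standing upright loose on the counter on the robot's side of the scale. Origin: centre of its underside; z up. It slides on the counter and on the platter alike; there is no step between them.
- lid: Loose steel lid of the tin, lying right way up, 0.12 kg. From below: a plug 104 mm across, 8 mm deep, tapered to 96 mm at the bottom, that enters the tin's mouth with 3 mm play; a disc 120 mm across, 3 mm thick, that rests on the rim; a black knob 26 mm in diameter, from 11 to 40 mm above the origin. Origin: centre of the plug's underside, z up. Seated, it is 87 mm above the tin's origin.
- scale: Scale let into the counter: steel platter 170 x 170 mm, flush with the counter (z = 0), in a 204 mm black surround. Origin: platter centre. A fixed guard of 10 mm tube, top 29 mm high, stands on three sides: far (+x), left (+y) and right (-y), inner faces 86 mm from the centre; the side rails reach forward to x = -55 mm. The -x side, to the robot, is open.
- console: Grey keypad and display console of the scale, fixed to the counter to the left or right of the scale, 150 mm deep (x) by 170 mm wide (y). Keypad face 34 mm above the counter on its near (-x) half; tilted display up to 92 mm high on its far half. Origin: centre of its underside, x pointing away from the keypad towards the display.
- tare_top (a point): Centre of the top of the orange round tare key (28 mm diameter) on the console's keypad, 56 mm above the counter when up, in a 44 mm black bezel whose rim is 46 mm above the counter; the point moves down with the key.
- tare (a joint): Travel of the spring tare key: 0 m up, 0.006 m fully down; fully down takes about 5 N straight down, and it springs back.
- jar_red: Bystander: jar with a red cap, 99 mm diameter, 170 mm high. Origin: centre of the underside.
- jar_green: Bystander: jar with a green cap, 99 mm diameter, 170 mm high. Origin: centre of the underside.
- square_tin: Bystander: closed square steel tin, 125 mm wide, 150 mm high with a wire handle on top to 170 mm. Origin: centre of the underside.
- small_tin: Bystander: closed round brass tin, 83 mm diameter, 61 mm high. Origin: centre of the underside.
- measure: Bystander: steel measuring mug, 72 mm diameter, 75 mm high, handle on its +y side. Origin: centre of the underside.
- scoop: Bystander: steel hand scoop lying flat, 195 mm long, 45 mm high, pan to +x, wooden handle to -x. Origin: on the underside, about under the middle of its length.
- brush: Bystander: counter brush, 270 mm long, 50 mm high, bristles down, handle to -x. Origin: at counter height under the brush.
Things that resemble listed ones, but are neither listed nor needed, are in the scene too. Leave any purple look-alike of the lid alone.

How it is judged:
On the way, in this order (a step that is already met when the one before it is completed fails the run):
1. the tin stands centred on the platter clear of the rails, with its lid seated level, and nothing else touches them (horizontal distance between tin and scale below 0.01 m and height (world z) of tin below 0.004 m and angle between tin's own z axis and vertical below 0.04 rad and contact force between tin and scale below 0.05 N and z of lid in the frame of tin between 0.083 and 0.0905 m and horizontal distance between lid and tin below 0.006 m and angle between the z axis of lid and the z axis of tin, either way round below 0.04 rad and angle between lid's own z axis and vertical below 0.06 rad and linear speed of each of tin, lid below 0.01 m/s and contact force between each of tin, lid and the arm below 0.05 N and contact force between each of tin, lid and the fingers below 0.05 N), for 0.2 s.
2. the tare key is pressed fully down while the tin and lid stand free and still there (horizontal distance between tin and scale below 0.01 m and height (world z) of tin below 0.004 m and angle between tin's own z axis and vertical below 0.04 rad and contact force between tin and scale below 0.05 N and z of lid in the frame of tin between 0.083 and 0.0905 m and horizontal distance between lid and tin below 0.006 m and angle between the z axis of lid and the z axis of tin, either way round below 0.04 rad and angle between lid's own z axis and vertical below 0.06 rad and linear speed of each of tin, lid below 0.01 m/s and value of joint tare above 0.0045 m and contact force between each of tin, lid and the fingers below 0.05 N), for 0.04 s.
At the end, for the whole second after the job is handed in: The tin stands upright on the platter with its axis within 10 mm of the platter's centre, touching no rail; the lid is down on the rim (within about 3.5 mm in height, 0.04 rad of level with the tin, 6 mm of its axis); both are at rest and the tare key is up again (under 1.5 mm) (horizontal distance between tin and scale below 0.01 m and height (world z) of tin below 0.004 m and angle between tin's own z axis and vertical below 0.04 rad and contact force between tin and scale below 0.05 N and z of lid in the frame of tin between 0.083 and 0.0905 m and horizontal distance between lid and tin below 0.006 m and angle between the z axis of lid and the z axis of tin, either way round below 0.04 rad and angle between lid's own z axis and vertical below 0.06 rad and linear speed of each of tin, lid below 0.01 m/s and value of joint tare below 0.0015 m).
It fails at once if the tin is lifted (15 mm) or tipped (0.25 rad) (height (world z) of tin above 0.015 m or angle between tin's own z axis and vertical above 0.25 rad).
It fails at once if the lid is dropped: falling free faster than 0.5 m/s (a drop of more than about 13 mm) (contact force between lid and the fingers below 0.01 N and contact force between lid and the arm below 0.01 N and linear speed of lid above 0.5 m/s).
It fails at once if another thing on the counter is moved by more than 25 mm or tipped over (distance of any of jar_red, jar_green, square_tin, small_tin, measure, scoop, brush from where it was at the start of the episode above 0.025 m or angle between any of jar_red, jar_green, square_tin, small_tin, measure, scoop, brush's own z axis and vertical above 0.3 rad).
It also fails if it takes over 72 s, if anything falls off the work surface, if the arm or the gripper's body presses on something with over 40 N, if the wrist force passes 120 N, or if a joint passes its speed limit or range.

### The arm

A 6-joint arm with a two-finger parallel gripper is mounted at the origin on the work surface. World frame = base frame: x ahead of the robot, y to its left, z up, the work surface at z = 0. Lengths are in m, angles in rad, forces in N, time in s.
With the tool pointing down it reaches from about 0.25 to 0.775 m from the base axis. Payload 8.9 kg.
Tool frame: the origin (TCP) lies between the finger pads; the fingertips stand 22 mm ahead of it and the grasp point (between the pads) lies 3 mm ahead of it (env.tip_extent is the distance from the TCP to the fingertips, in m); y points along the fingers, z is the direction in which the jaws open and shut, and the axes are right-handed (so a half turn about y gives the same grasp; the last joint's range is limited). The gripper opens to 85 mm and grips with 20 to 120 N. Pads are 22 mm wide; open, the fingers measure 114 mm over their backs; the gripper's body (76 mm by 85 mm) begins 54 mm behind the grasp point. The pads swing forward as they close: fully open they stand 13 mm farther back than shut.
Start: joints at [1.033, 0.291, -0.153, 1.127, 0, 1.431], TCP at [0.204, 0.484, 0.225] pointing down, gripper open.
Joint ranges: [-2.52, 2.52], [-0.91, 1.74], [-1.3, 1.37], [-1.96, 2.02], [-1.52, 1.47], [-3.14, 3.14]. Speed limits (rad/s): [2.22, 2.22, 2.79, 3.14, 3.14, 3.14].

### API

Orientations are given as a unit quaternion [x, y, z, w].
In Python, from station import env gives the robot as it stands. The module is installed in compiled form; this text tells all that it offers.
- The arm moves only by the tool carry_out, never from a script. Its arguments are lists of equal length, an entry for each row: "delta_pos": the shift along the tool's x, y, z in m, a list of three; "rotation": the turn, a rotation vector about the tool's x, y, z in rad, a list of three; "fingers": the finger opening in m, from 0 to 0.0854. In form: {"delta_pos": [[dx, dy, dz], ...], "rotation": [[ax, ay, az], ...], "fingers": [fingers, ...]}. A call has exactly 10 rows; each row shifts and turns the commanded pose from where the row before left it, along the tool's axes as they then stand; what a row does not reach is not made up. A row lasts 1/12 s, in which the tool goes at most 41.7 mm and 7.16 degrees, less where a joint would pass 70% of its speed; a pose out of reach is approached as far as the arm can. A call is refused whole if a number of a shift passes 0.0417 or a number of a turn 0.125, either way. A call with a gripper value outside its range is refused whole. The fingers move at their own pace and stop on an object; "squeeze" is the grip in N (left out, the last holds). Time passes only in rows, so rows that do not move let the fingers close, or fill a call up. It gives the time, the measured TCP pose, the force and the opening at its end, in the units of the state.
- env.read_state(): the state, without advancing time (a new reading comes with each control period).
- env.capture(name): name is "scene" or "top" or "wrist"; returns (picture, depth): 420x560x3 uint8, red, green, blue; 420x560 float32, m along the optical axis (not along the pixel's ray), 0 where there is no reading.
- env.camera_params(name): a dict with "K" (3x3 intrinsics, pixels), "origin" and "orientation" of the camera in the world. Camera axes: x right, y up, looking along -z (the intrinsics and any distortion apply to the point x, -y, -z); pixel columns grow to the right and rows downward; lengths in m; the calibration is good to about 2 mm. The wrist camera is an equidistant fisheye: a pixel r from the principal point sees the ray r / f radians off the axis. A picture is of the moment at which its call begins: read the wrist's pose just before it. camera_params takes no time and is no camera call; for the wrist camera it gives the pose at the moment of the call.
- env.close_job(): hands the job in, once; it reports no verdict.
Trained networks look in the newest picture that a camera, given by its name, has taken for a name from the list of things; names that differ only in an ending like _2 or _b are one class to them, and where a whole thing is asked for, a point or a joint stands for the part that bears it (a point fixed in the world has none). Each returns a list of dicts, best first, with "score" (0 to 1); they miss things now and then, are a little off and sometimes report something else, mostly with a low value. They report only what shows in the picture. A call takes as long as a camera call. They do not tell look-alikes from the thing itself.
- env.spot_in(camera, name): "bbox" ([left, top, width, height] as shares, 0 to 1, of the picture: columns of its width, rows of its height, round what is visible of it).
- env.pinpoint(camera, name): "at" ([column, row] as shares, 0 to 1, of the picture: columns of its width, rows of its height: a listed point, or the origin of a listed thing).
The state is a dict: "time_s": time; "q": joint angles; "joint_velocities": joint speeds; "effort": joint torques, N m; "eef_pos": TCP position; "orientation": TCP orientation; "force": force on the tool from outside, world axes, zero at the start; "torque": the same for the moment, N m; "grip_width": finger opening in m.
Only numpy, scipy, OpenCV 4.12 (cv2) and the standard library are available. Lean on these libraries where they do the work, as an engineer would, in place of code of your own. Each camera call takes 0.05 s, during which the arm holds its last target. There are 200 camera calls.

## Working session

There is one attempt and no reset: what is moved stays moved. The work goes in short steps, Python scripts to look and compute and a tool call to move; the robot and the scene stay as the last step left them, time stands still between calls to the robot, and variables do not carry over. Pictures are saved under pics/ and viewed, about 8 in all and at most 12, crops included, and the job is handed in when it is done.

Besides the shell and the picture viewer there is one more tool, called after "Emit:" by a JSON object that holds its "fn" and its "kwargs", one argument or row to a line. carry_out: Moves the arm, as the interface text tells. Its arguments: {"type":"object","properties":{"delta_pos":{"type":"array","items":{"type":"array","items":{"type":"number"}}},"rotation":{"type":"array","items":{"type":"array","items":{"type":"number"}}},"fingers":{"type":"array","items":{"type":"number"}},"squeeze":{"type":"number"}},"required":["delta_pos","rotation","fingers"]}

```bash
mkdir -p pics; cat > h.py <<'E'
import numpy as np, cv2
from scipy.spatial.transform import Rotation as R
from station import env
def shot(c):
    p=env.camera_params(c); im,d=env.capture(c); return im,d,p
def pix2w(u,v,z,p,cam,depth=None):
    K=np.array(p['K']); x=(u-K[0,2])/K[0,0]; y=(v-K[1,2])/K[1,1]
    if cam=='wrist':
        r=np.hypot(x,y); s=np.tan(r)/r if r>1e-9 else 1; x*=s;y*=s
    ray=R.from_quat(p['orientation']).apply([x,-y,-1.]); o=np.array(p['origin'])
    t=depth if depth is not None else (z-o[2])/ray[2]
    return o+t*ray
def save(n,im): cv2.imwrite('pics/'+n+'.png',im[:,:,::-1])
E
python3 - <<'E'
from h import *
H={'tin':0,'lid':0,'scale':0,'console':0,'tare_top':.056,'jar_red':0,'jar_green':0,'square_tin':0,'small_tin':0,'measure':0,'scoop':0,'brush':0}
print(env.read_state(),env.tip_extent)
for c in ['top','scene']:
    im,d,p=shot(c); save(c,im); print(c,p)
    for n,z in H.items():
        for r in env.pinpoint(c,n)[:3]:
            u,v=r['at'][0]*560,r['at'][1]*420
            print(n,round(r['score'],2),round(u),round(v),pix2w(u,v,z,p,c).round(3))
print(env.read_state()['time_s'])
E
```

```text
{'time_s': 0.0, 'q': array([ 1.03268068e+00,  2.91292190e-01, -1.54131442e-01,  1.12666478e+00,
       -1.41072211e-06,  1.43147337e+00]), 'joint_velocities': array([-7.53729320e-05, -1.14387112e-04, -9.79027785e-04,  9.68162216e-04,
       -2.16811254e-03,  1.02559575e-03]), 'effort': array([-1.32196215e-04, -5.37144899e+01,  3.31372082e+01,  1.58682227e-02,
       -2.41082989e-04, -1.05933685e-05]), 'eef_pos': array([0.20364307, 0.48342212, 0.2239242 ]), 'orientation': array([ 0.69352729, -0.14021336,  0.13991071, -0.69266522]), 'force': array([ 0.19040453, -0.44415585,  0.25488891]), 'torque': array([-0.00315584,  0.00560856,  0.03968125]), 'grip_width': 0.08545804278941392} 0.022
top {'K': array([[390.55399455,   0.        , 279.75674584],
       [  0.        , 390.55399455, 203.25537411],
       [  0.        ,   0.        ,   1.        ]]), 'origin': array([ 0.39291446, -0.00648817,  1.39459106]), 'orientation': array([-0.03066821,  0.03996173,  0.70649975, -0.70591829])}
tin 0.65 270 230 [0.437 0.011 0.   ]
lid 0.87 369 219 [ 0.475 -0.346  0.   ]
lid 0.81 404 272 [ 0.289 -0.466
[... 998 characters left out ...]
.74 285 207 [0.422 0.015 0.   ]
lid 0.8 191 235 [ 0.497 -0.338  0.   ]
lid 0.69 154 200 [ 0.282 -0.466  0.   ]
lid 0.5 370 201 [0.454 0.335 0.   ]
scale 0.63 285 242 [ 0.597 -0.019  0.   ]
console 0.93 372 200 [0.451 0.344 0.   ]
console 0.72 216 279 [ 0.71 -0.27  0.  ]
tare_top 0.6 382 181 [0.413 0.39  0.056]
jar_red 0.91 375 255 [0.719 0.266 0.   ]
jar_red 0.44 199 193 [ 0.278 -0.296  0.   ]
jar_green 0.82 216 278 [ 0.709 -0.27   0.   ]
square_tin 0.84 163 274 [ 0.658 -0.436  0.   ]
small_tin 0.61 318 276 [0.765 0.056 0.   ]
measure 0.87 201 192 [ 0.272 -0.289  0.   ]
scoop 0.83 418 227 [0.622 0.457 0.   ]
brush 0.88 357 178 [0.311 0.329 0.   ]
brush 0.35 186 232 [ 0.48  -0.353  0.   ]
1.3
```

```bash
python3 - <<'E'
import cv2
t=cv2.imread('pics/top.png');s=cv2.imread('pics/scene.png')
cv2.imwrite('pics/a.png',cv2.resize(t[100:310,120:440],None,fx=2.5,fy=2.5,interpolation=cv2.INTER_CUBIC))
cv2.imwrite('pics/b.png',cv2.resize(s[130:320,120:440],None,fx=2.5,fy=2.5,interpolation=cv2.INTER_CUBIC))
E
```

```text
(no output)
```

View pics/a.png

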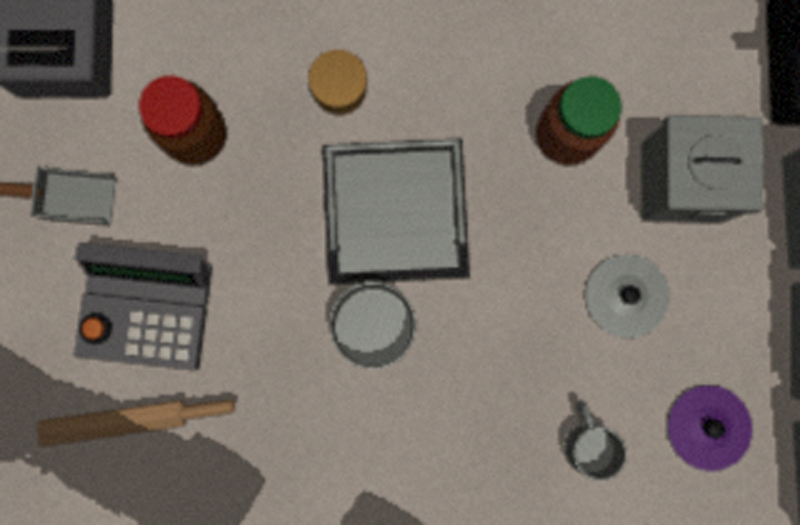

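View pics/b.png

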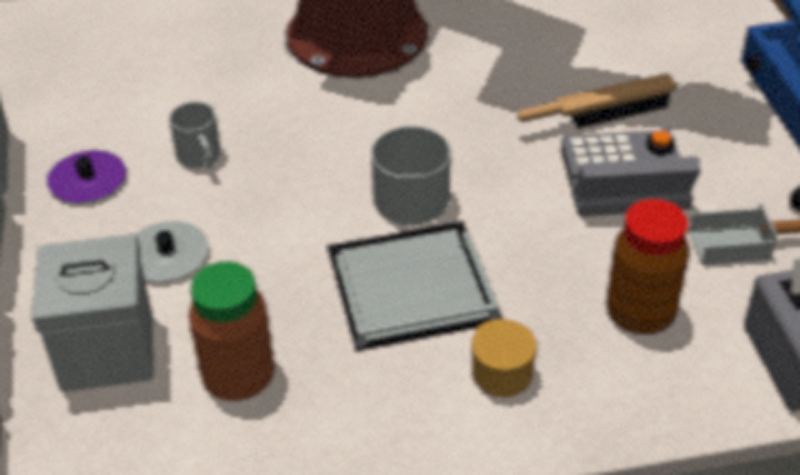

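Candidates for the lid are the steel disc (full-image pixel 371,218) and the purple one (404,272). By the description it is the steel disc. The tin is at about (269,229), the scale at (278,183), and the tare key at (157,231) on the left console.

```bash
cat >> h.py <<'E'
def plan(x,y,z,zdir=None):
    """zdir: world yaw angle (rad) wanted for tool z (jaw axis). prints turn about tool y, then shift in turned tool axes"""
    s=env.read_state(); r=R.from_quat(s['orientation']); turn=0
    if zdir is not None:
        Z=r.apply([0,0,1]); cur=np.arctan2(Z[1],Z[0]); Y=r.apply([0,1,0])
        a=(zdir-cur+np.pi/2)%np.pi-np.pi/2
        turn=a*np.sign(Y[2]); 
    r2=r*R.from_rotvec([0,turn,0])
    print('t',round(s['time_s'],2),'pos',s['eef_pos'].round(4),'axes',r.as_matrix().round(3).tolist(),'F',s['force'].round(1),'w',round(s['grip_width'],4),'q',s['q'].round(2))
    print('turn y',round(turn,3),'shift after',r2.inv().apply(np.array([x,y,z])-s['eef_pos']).round(4))
E
python3 - <<'E'
from h import *
plan(.37,.012,.25,0)
p=env.camera_params('wrist'); print(p, R.from_quat(p['orientation']).as_matrix().round(2).tolist())
c=env.camera_params('top')
# colour of tare key from depth/top
im=cv2.imread('pics/top.png')[:,:,::-1].astype(int)
m=(im[:,:,0]>150)&(im[:,:,2]<80)&(im[:,:,1]<130); m[:, :130]=0;m[:200]=0;m[:,180:]=0
v,u=np.nonzero(m); print(len(u),u.mean(),v.mean(),pix2w(u.mean(),v.mean(),.055,c,'top'))
E
```

```text
t 1.3 pos [0.2039 0.4838 0.2245] axes [[0.922, 0.0, 0.388], [-0.388, 0.0, 0.922], [-0.0, -1.0, 0.0]] F [0.4 0.5 0.1] w 0.0854 q [ 1.03  0.29 -0.15  1.13  0.    1.43]
turn y 1.172 shift after [ 0.4718 -0.0255  0.1661]
{'K': array([[325.1922621 ,   0.        , 278.96615576],
       [  0.        , 325.1922621 , 207.87096412],
       [  0.        ,   0.        ,   1.        ]]), 'origin': array([0.12682601, 0.51703653, 0.37346172]), 'orientation': array([-0.13737472, -0.09059139,  0.54545963,  0.8218243 ])} [[0.39, -0.87, -0.3], [0.92, 0.37, 0.13], [-0.0, -0.32, 0.95]]
26 156.6153846153846 230.92307692307693 [0.4324993  0.39576279 0.055     ]
```

Emit:
{"fn": "carry_out", "kwargs": {
  "delta_pos": [
    [0.03,-0.002,0],
    [0.03,-0.002,0],
    [0.03,-0.002,0],
    [0.03,-0.002,0],
    [0.03,-0.002,0],
    [0.03,-0.003,0],
    [0.03,-0.003,0],
    [0.03,-0.003,0],
    [0.03,-0.003,0],
    [0.03,-0.003,0]
  ],
  "rotation": [
    [0,0.117,0],
    [0,0.117,0],
    [0,0.117,0],
    [0,0.117,0],
    [0,0.117,0],
    [0,0.117,0],
    [0,0.117,0],
    [0,0.117,0],
    [0,0.117,0],
    [0,0.117,0]
  ],
  "fingers": [0.085,0.085,0.085,0.085,0.085,0.085,0.085,0.085,0.085,0.085]
}}

```text
time_s: 2.13
eef_pos: [0.375, 0.2562, 0.2496]
orientation: [0.499, -0.501, 0.501, -0.499]
force: [0.1, 0.2, -0.6]
grip_width: 0.0852
```

Emit:
{"fn": "carry_out", "kwargs": {
  "delta_pos": [
    [0.03,0,0],
    [0.03,0,0],
    [0.03,0,0],
    [0.03,0,0],
    [0.03,0,0],
    [0.03,0,0],
    [0.03,0,0],
    [0.025,0,0],
    [0,0,0],
    [0,0,0]
  ],
  "rotation": [
    [0,0,0],
    [0,0,0],
    [0,0,0],
    [0,0,0],
    [0,0,0],
    [0,0,0],
    [0,0,0],
    [0,0,0],
    [0,0,0],
    [0,0,0]
  ],
  "fingers": [0.04,0.04,0.04,0.04,0.04,0.04,0.04,0.04,0.04,0.04]
}}

```text
time_s: 2.97
eef_pos: [0.3748, 0.0216, 0.2496]
orientation: [0.5, -0.5, 0.5, -0.5]
force: [-0.4, 0.3, -0.3]
grip_width: 0.0397
```

```bash
python3 - <<'E'
from h import *
im,d,p=shot('wrist'); save('w1',im); np.savez('w1',im=im,d=d,**p)
for n,z in (('tin',0),('scale',0)):
    for r in env.pinpoint('wrist',n)[:2]:
        u,v=r['at'][0]*560,r['at'][1]*420; print(n,r['score'],u,v,pix2w(u,v,z,p,'wrist'))
plan(.38,.012,.2,0)
cv2.imwrite('pics/w1.png',cv2.resize(im[:,:,::-1],None,fx=1.4,fy=1.4))
E
```

```text
tin 0.97 326.984 177.198 [0.43562463 0.00982371 0.        ]
scale 0.85 439.99199999999996 203.406 [ 0.60110347 -0.02484287  0.        ]
t 3.12 pos [0.3748 0.0232 0.2495] axes [[0.003, 0.0, 1.0], [-1.0, 0.0, 0.003], [-0.0, -1.0, 0.0]] F [-1.1  0.6  0.5] w 0.04 q [-0.13 -0.01 -0.45  1.14  0.    1.43]
turn y 0.003 shift after [0.0112 0.0495 0.0052]
```

View pics/w1.png

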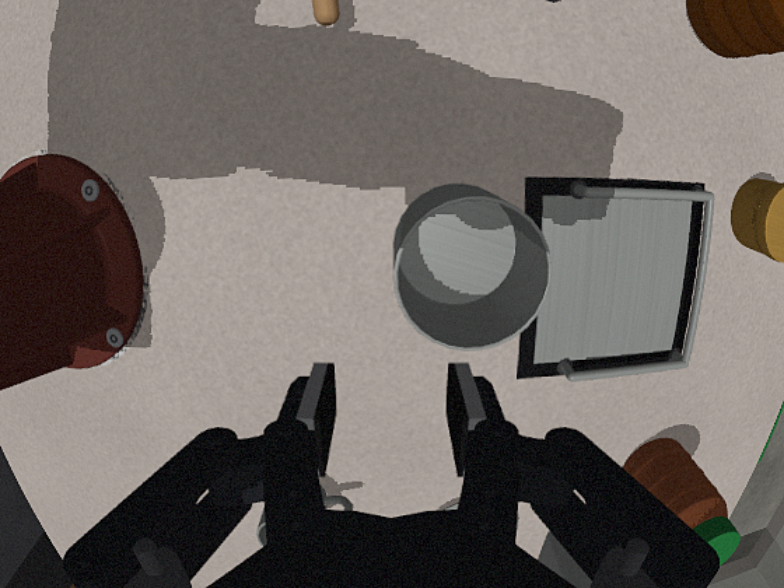

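```bash
cat >> h.py <<'E'
def cloud(d,p,cam):
    K=np.array(p['K']);v,u=np.indices(d.shape);x=(u-K[0,2])/K[0,0];y=(v-K[1,2])/K[1,1]
    if cam=='wrist':
        r=np.hypot(x,y)+1e-9; s=np.where(r<1.4,np.tan(np.minimum(r,1.4))/r,np.nan);x=x*s;y=y*s
    P=np.stack([x*d,-y*d,-d],-1)
    return (P.reshape(-1,3)@R.from_quat(p['orientation']).as_matrix().T+p['origin']).reshape(*d.shape,3)
def ray0(p,cam,shape=(420,560),z=0.):
    W=cloud(np.ones(shape),p,cam)-p['origin']; return p['origin']+W*((z-p['origin'][2])/W[...,2:])
from scipy.optimize import least_squares
def circ(P,r=None):
    c=P.mean(0)
    f=lambda q:np.hypot(P[:,0]-q[0],P[:,1]-q[1])-(q[2] if r is None else r)
    s=least_squares(f,[c[0],c[1],.055],loss='soft_l1',f_scale=.002); return s.x,np.abs(s.fun).mean()
E
python3 - <<'E'
from h import *
f=np.load('w1.npz');p={k:f[k] for k in('K','origin','orientation')};im=f['im'].astype(int);d=f['d']
W=cloud(d,p,'wrist'); Z=W[...,2]
near=(np.hypot(W[...,0]-.435,W[...,1]-.01)<.08)&(d>0)
print('tin z pct',np.percentile(Z[near],[1,50,90,98,99.5]))
m=near&(Z>.088)&(Z<.102); print(m.sum(),circ(W[m][:,:2]),circ(W[m][:,:2],.0565))
print('counter z',np.median(Z[(d>0)&(np.abs(W[...,0]-.3)<.05)&(np.abs(W[...,1])<.05)]))
# scale: dark surround + platter on z=0
G=ray0(p,'wrist'); g=im.sum(2)/3
v0,u0=np.indices(g.shape)
roi=(u0>365)&(u0<515)&(v0>115)&(v0<280)
dark=roi&(g<45)&(np.abs(Z)<.012)
P=G[dark][:,:2].astype(np.float32); 
print('dark',len(P),cv2.minAreaRect(P))
# rails
t=roi&(Z>.018)&(Z<.035)&(W[...,0]>.5)
Q=W[t][:,:2]; print('rails',t.sum(),Q.min(0),Q.max(0),cv2.minAreaRect(Q.astype(np.float32)))
# warp to metric top view z=0 for viewing, 1px=.5mm
xs=np.arange(.36,.72,.0006);ys=np.arange(.14,-.16,-.0006)
X,Y=np.meshgrid(xs,ys,indexing='ij')
D=np.stack([X,Y,0*X],-1)-p['origin']; C=D@R.from_quat(p['orientation']).as_matrix()
x=C[...,0]/-C[...,2];y=-C[...,1]/-C[...,2];r=np.hypot(x,y);s=np.arctan(r)/r;K=p['K']
mp=cv2.remap(f['im'],(x*s*K[0,0]+K[0,2]).astype(np.float32),(y*s*K[1,1]+K[1,2]).astype(np.float32),cv2.INTER_LINEAR)
save('rect',mp[::-1]); print(mp.shape)
E
```

```text
tin z pct [-0.00137086  0.31379486  0.34953609  0.3554645   0.35800475]
1391 (array([0.43376167, 0.01232163, 0.0560546 ]), np.float64(0.0007957492072228067)) (array([0.43373639, 0.01237308, 0.055     ]), np.float64(0.0008799249364740639))
counter z 0.3140510519430439
dark 3102 ((0.601210355758667, -0.02016299217939377), (0.20328126847743988, 0.20374451577663422), 2.652270555496216)
rails 2050 [ 0.54127307 -0.11746058] [0.69979419 0.07992369] ((0.6209401488304138, -0.018610142171382904), (0.150799959897995, 0.19175377488136292), 2.7628376483917236)
(600, 501, 3)
```

View pics/rect.png

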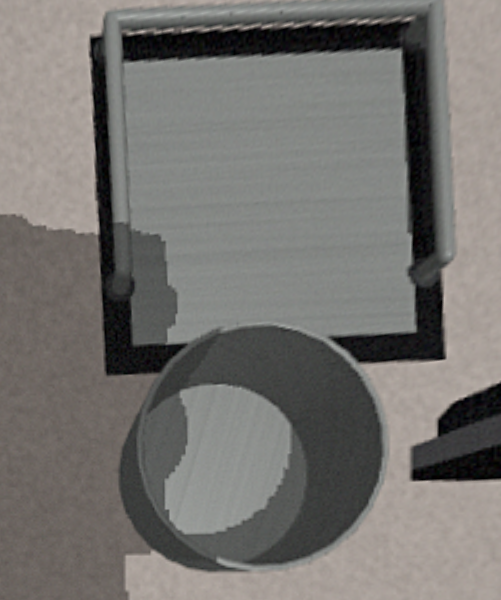

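The tin rim centre is at (0.434, 0.012). The scale centre is at (0.601, -0.020), yawed about 2.65°, and the surround measures 203x204 mm, which matches the description. I'll pinch the near wall of the tin and slide it.

Emit:
{"fn": "carry_out", "kwargs": {
  "delta_pos": [
    [0.01,0.01,0.0025],
    [0,0.03,0],
    [0,0.03,0],
    [0,0.03,0],
    [0,0.02,0],
    [0,0.02,0],
    [0,0.02,0],
    [0,0,0],
    [0,0,0],
    [0,0,0]
  ],
  "rotation": [
    [0,0,0],
    [0,0,0],
    [0,0,0],
    [0,0,0],
    [0,0,0],
    [0,0,0],
    [0,0,0],
    [0,0,0],
    [0,0,0],
    [0,0,0]
  ],
  "fingers": [0.04,0.04,0.04,0.04,0.04,0.04,0.04,0.04,0.03,0.025],
  "squeeze": 20
}}

```text
time_s: 3.95
eef_pos: [0.3778, 0.0129, 0.0904]
orientation: [-0.501, 0.499, -0.499, 0.501]
force: [-0.3, 0.2, -0.4]
grip_width: 0.0247
```

```bash
python3 - <<'E'
from h import *
plan(.3772,.0123,.09,0)
im,d,p=shot('wrist'); cv2.imwrite('pics/w2.png',im[150:420,100:500,::-1])
E
```

```text
t 3.95 pos [0.3778 0.0129 0.0904] axes [[0.003, 0.001, 1.0], [-1.0, -0.0, 0.003], [0.0, -1.0, 0.001]] F [-0.3  0.2 -0.4] w 0.0247 q [-0.16  0.16 -0.73  0.68  0.    1.41]
turn y 0.003 shift after [ 0.0006  0.0004 -0.0006]
```

View pics/w2.png

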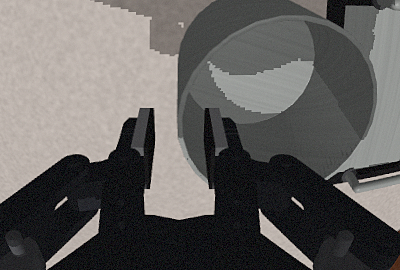

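The fingers straddle the near wall of the tin: left pad outside at about (145,150), right pad inside at about (212,150). Next I close and check the force.

Emit:
{"fn": "carry_out", "kwargs": {
  "delta_pos": [
    [0,0,0],
    [0,0,0],
    [0,0,0],
    [0,0,0],
    [0,0,0],
    [0,0,0],
    [0,0,0],
    [0,0,0],
    [0,0,0],
    [0,0,0]
  ],
  "rotation": [
    [0,0,0],
    [0,0,0],
    [0,0,0],
    [0,0,0],
    [0,0,0],
    [0,0,0],
    [0,0,0],
    [0,0,0],
    [0,0,0],
    [0,0,0]
  ],
  "fingers": [0.02,0.015,0.01,0.006,0.003,0,0,0,0,0],
  "squeeze": 20
}}

```text
time_s: 4.83
eef_pos: [0.3773, 0.0125, 0.0895]
orientation: [0.501, -0.5, 0.499, -0.5]
force: [-0.0, 0.0, -0.1]
grip_width: 0.0005
```

```bash
python3 - <<'E'
from h import *
im,d,p=shot('wrist'); cv2.imwrite('pics/w3.png',im[150:420,100:500,::-1])
W=cloud(d,p,'wrist')
v,u=np.indices(d.shape)
W[...,2][(v>250)]=np.nan
near=(np.hypot(W[...,0]-.433,W[...,1]-.012)<.08); m=near&(W[...,2]>.088)&(W[...,2]<.102); print(m.sum(),circ(W[m][:,:2]))
plan(.3772,.0123,.09,0)
E
```

```text
2374 (array([0.43348697, 0.0126089 , 0.05588117]), np.float64(0.000807787299832499))
t 4.88 pos [0.3773 0.0125 0.0895] axes [[0.002, -0.0, 1.0], [-1.0, 0.0, 0.002], [-0.0, -1.0, -0.0]] F [0.8 0.6 0.2] w 0.0002 q [-0.16  0.16 -0.73  0.68  0.    1.41]
turn y 0.002 shift after [ 0.0002 -0.0005 -0.0001]
```

View pics/w3.png

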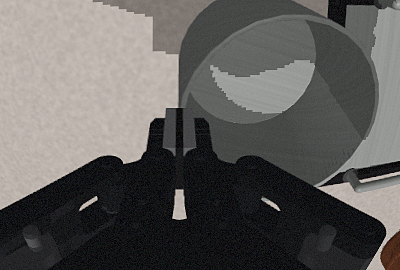

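Emit:
{"fn": "carry_out", "kwargs": {
  "delta_pos": [
    [0.001,0,0.002],
    [0.001,0,0.004],
    [0.001,0,0.006],
    [0.001,0,0.006],
    [0.001,0,0.006],
    [0.001,0,0.006],
    [0,0,0.004],
    [0,0,0.002],
    [0,0,0],
    [0,0,0]
  ],
  "rotation": [
    [0,0,0],
    [0,0,0],
    [0,0,0],
    [0,0,0],
    [0,0,0],
    [0,0,0],
    [0,0,0],
    [0,0,0],
    [0,0,0],
    [0,0,0]
  ],
  "fingers": [0,0,0,0,0,0,0,0,0,0]
}}

```text
time_s: 5.72
eef_pos: [0.4131, 0.0066, 0.0894]
orientation: [0.501, -0.5, 0.499, -0.5]
force: [-0.2, -1.5, 0.3]
grip_width: 0.0
```

```bash
cat >> h.py <<'E'
def tin(n=None):
    im,d,p=shot('wrist'); W=cloud(d,p,'wrist'); e=env.read_state()['eef_pos']
    v,u=np.indices(d.shape); W[...,2][v>250]=np.nan
    m=(np.hypot(W[...,0]-e[0]-.05,W[...,1]-e[1])<.085)&(W[...,2]>.088)&(W[...,2]<.102); print('tin',m.sum(),circ(W[m][:,:2]))
    if n: cv2.imwrite('pics/'+n+'.png',im[60:420,60:500,::-1])
E
python3 - <<'E'
from h import *
tin('w4'); plan(.6012-.0565,-.0202,.09,0)
E
```

```text
tin 2352 (array([0.43432449, 0.01348638, 0.05502022]), np.float64(0.0007952039056383776))
t 5.77 pos [0.413  0.0066 0.0894] axes [[0.002, -0.001, 1.0], [-1.0, 0.0, 0.002], [-0.0, -1.0, -0.001]] F [-1.5  0.3 -0.3] w -0.0005 q [-0.16  0.22 -0.65  0.7  -0.    1.41]
turn y 0.002 shift after [ 0.0268 -0.0007  0.1317]
```

View pics/w4.png

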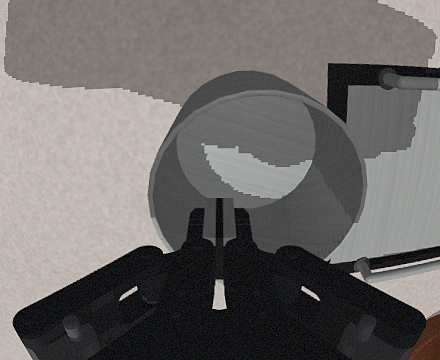

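```bash
python3 - <<'E'
from h import *
im,d,p=shot('wrist'); W=cloud(d,p,'wrist')
s=env.read_state();print(s['eef_pos'],p['origin'])
for v in (256,262,270,285,300): print(v,[ (u,d[v,u].round(3),W[v,u].round(3).tolist()) for u in (268,278,288)])
C=R.from_quat(p['orientation']).inv().apply(s['eef_pos']+[0,0,-.022]-p['origin']);x=C[0]/-C[2];y=-C[1]/-C[2];r=np.hypot(x,y);q=np.arctan(r)/r;K=p['K']
print('tip px',x*q*K[0,0]+K[0,2],y*q*K[1,1]+K[1,2],-C[2])
im,d,p=shot('scene'); cv2.imwrite('pics/s2.png',cv2.resize(im[110:270,200:420,::-1],None,fx=3,fy=3)); 
for n in('tin','scale'):
  for r in env.pinpoint('scene',n)[:1]: print(n,pix2w(r['at'][0]*560,r['at'][1]*420,0,p,'scene'))
E
```

```text
[0.41296167 0.00662229 0.08945403] [0.41322482 0.09122638 0.23837216]
256 [(268, np.float32(0.262), [0.404, -0.031, 0.003]), (278, np.float32(0.262), [0.412, -0.031, 0.003]), (288, np.float32(0.262), [0.42, -0.031, 0.003])]
262 [(268, np.float32(0.15), [0.408, 0.018, 0.105]), (278, np.float32(0.151), [0.413, 0.018, 0.104]), (288, np.float32(0.151), [0.417, 0.018, 0.104])]
270 [(268, np.float32(0.144), [0.408, 0.018, 0.112]), (278, np.float32(0.144), [0.413, 0.018, 0.112]), (288, np.float32(0.144), [0.417, 0.018, 0.111])]
285 [(268, np.float32(0.133), [0.409, 0.017, 0.123]), (278, np.float32(0.132), [0.413, 0.018, 0.124]), (288, np.float32(0.133), [0.417, 0.017, 0.123])]
300 [(268, np.float32(0.12), [0.409, 0.019, 0.137]), (278, np.float32(0.123), [0.413, 0.017, 0.134]), (288, np.float32(0.124), [0.417, 0.017, 0.133])]
tip px 278.76329068330125 249.37183334286254 0.18916066468483309
tin [0.42072245 0.02231906 0.        ]
scale [ 0.60601507 -0.01775346  0.        ]
```

View pics/s2.png

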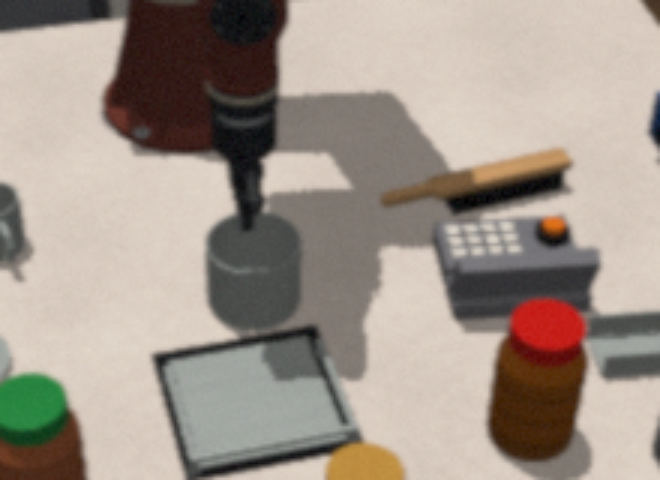

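```bash
python3 - <<'E'
from h import *
im,d,p=shot('scene'); W=cloud(d,p,'scene')
s=env.read_state()['eef_pos']
C=R.from_quat(p['orientation']).inv()
for z in (.0675,.085,.104,.12):
    c=C.apply([s[0]+.005,s[1],z]-p['origin']); print(z,p['K'][0][0]*c[0]/-c[2]+p['K'][0][2], p['K'][1][1]*c[1]/c[2]+p['K'][1][2])
for v in range(176,196,2): print(v,[ (im[v,u].sum()//3,W[v,u].round(3).tolist()) for u in (278,281,284)])
i2,d2,p2=shot('wrist'); print(d2.dtype,p2['origin'])
W2=cloud(d2,p2,'wrist')
for u in (230,255,300,325): print(u,[(v,W2[v,u].round(3).tolist()) for v in (262,270,280,290)])
E
```

```text
0.0675 282.283452520313 193.06516171536285
0.085 282.22148066746263 189.40362603814103
0.104 282.15322036620734 185.3705446166873
0.12 282.09493285602525 181.92669409017066
176 [(np.uint64(104), [0.424, -0.009, 0.154]), (np.uint64(30), [0.472, -0.007, 0.191]), (np.uint64(57), [0.468, 0.004, 0.187])]
178 [(np.uint64(143), [0.422, -0.009, 0.144]), (np.uint64(21), [0.475, -0.007, 0.186]), (np.uint64(32), [0.475, 0.003, 0.183])]
180 [(np.uint64(147), [0.412, -0.007, 0.127]), (np.uint64(15), [0.452, -0.003, 0.157]), (np.uint64(29), [0.444, 0.009, 0.149])]
182 [(np.uint64(87), [0.414, -0.008, 0.119]), (np.uint64(31), [0.427, 0.001, 0.128]), (np.uint64(45), [0.415, 0.014, 0.116])]
184 [(np.uint64(70), [0.409, -0.007, 0.105]), (np.uint64(28), [0.427, 0.001, 0.119]), (np.uint64(53), [0.423, 0.012, 0.113])]
186 [(np.uint64(71), [0.383, -0.003, 0.074]), (np.uint64(37), [0.426, 0.001, 0.108]), (np.uint64(57), [0.422, 0.012, 0.104])]
188 [(np.uint64(76), [0.385, -0.003, 0.066]), (np.uint64(73), [0.384, 0.008, 0.063]), (np.uint64(75), [0.389, 0.019, 0.065])]
190 [(np.uint64(79), [0.378, -0.002, 0.
[... 183 characters left out ...]
), [0.379, 0.02, 0.038])]
194 [(np.uint64(75), [0.378, -0.003, 0.031]), (np.uint64(80), [0.381, 0.008, 0.031]), (np.uint64(80), [0.378, 0.02, 0.027])]
float32 [0.41335133 0.09117359 0.23850284]
230 [(262, [0.383, -0.006, 0.061]), (270, [0.383, -0.009, 0.066]), (280, [0.384, -0.011, 0.074]), (290, [0.385, -0.012, 0.083])]
255 [(262, [0.395, -0.026, 0.024]), (270, [0.402, 0.014, 0.105]), (280, [0.403, 0.015, 0.115]), (290, [0.403, 0.014, 0.122])]
300 [(262, [0.431, -0.038, 0.002]), (270, [0.423, 0.014, 0.105]), (280, [0.423, 0.014, 0.114]), (290, [0.422, 0.015, 0.123])]
325 [(262, [0.451, -0.038, 0.003]), (270, [0.45, -0.04, 0.012]), (280, [0.449, -0.04, 0.027]), (290, [0.447, -0.042, 0.038])]
```

Both cameras agree that the real fingertips are at z≈0.104 m when the reported TCP is at 0.0895. That is about 36 mm higher than the stated tip extent implies, so the fingers never reached the wall and the tin did not move. I'll go back and come down to TCP z≈0.053. That is safe whichever reading is right.

Emit:
{"fn": "carry_out", "kwargs": {
  "delta_pos": [
    [-0.006,0,-0.016],
    [0,0,-0.02],
    [0,0,0],
    [0,0.008,0],
    [0,0.008,0],
    [0,0.008,0],
    [0,0.007,0],
    [0,0.005,0],
    [0,0,0],
    [0,0,0]
  ],
  "rotation": [
    [0,0,0],
    [0,0,0],
    [0,0,0],
    [0,0,0],
    [0,0,0],
    [0,0,0],
    [0,0,0],
    [0,0,0],
    [0,0,0],
    [0,0,0]
  ],
  "fingers": [0.04,0.04,0.04,0.04,0.04,0.04,0.04,0.04,0.03,0.025]
}}

```text
time_s: 6.9
eef_pos: [0.377, 0.0125, 0.053]
orientation: [0.501, -0.5, 0.499, -0.5]
force: [1.0, -0.0, -0.1]
grip_width: 0.0251
```

Emit:
{"fn": "carry_out", "kwargs": {
  "delta_pos": [
    [0,0,0],
    [0,0,0],
    [0,0,0],
    [0,0,0],
    [0,0,0],
    [0,0,0],
    [0,0,0],
    [0,0,0],
    [0,0,0],
    [0,0,0]
  ],
  "rotation": [
    [0,0,0],
    [0,0,0],
    [0,0,0],
    [0,0,0],
    [0,0,0],
    [0,0,0],
    [0,0,0],
    [0,0,0],
    [0,0,0],
    [0,0,0]
  ],
  "fingers": [0.02,0.015,0.01,0.006,0.003,0,0,0,0,0],
  "squeeze": 20
}}

```text
time_s: 7.73
eef_pos: [0.3778, 0.0123, 0.0538]
orientation: [-0.5, 0.499, -0.5, 0.501]
force: [0.2, -0.9, 5.7]
grip_width: 0.005
```

```bash
python3 - <<'E'
from h import *
tin('w5'); plan(.6012-.0565,-.0202,.053,0)
E
```

```text
tin 2990 (array([0.43265278, 0.01340786, 0.05551049]), np.float64(0.0007758738540752223))
t 7.78 pos [0.3778 0.0123 0.0538] axes [[0.002, 0.001, 1.0], [-1.0, -0.0, 0.002], [0.0, -1.0, 0.001]] F [-0.2  0.2  5.3] w 0.005 q [-0.16  0.22 -0.78  0.57 -0.    1.41]
turn y 0.002 shift after [0.0325 0.0009 0.1669]
```

Gripped: the width is 5 mm and there is 5 N of downward reaction. Sliding now.

Emit:
{"fn": "carry_out", "kwargs": {
  "delta_pos": [
    [0.002,0,0.003],
    [0.003,0,0.006],
    [0.004,0,0.01],
    [0.004,0,0.01],
    [0.004,0,0.01],
    [0.004,0,0.01],
    [0.004,0,0.01],
    [0.003,0,0.01],
    [0.002,0,0.01],
    [0.0005,0,0.01]
  ],
  "rotation": [
    [0,0,0],
    [0,0,0],
    [0,0,0],
    [0,0,0],
    [0,0,0],
    [0,0,0],
    [0,0,0],
    [0,0,0],
    [0,0,0],
    [0,0,0]
  ],
  "fingers": [0,0,0,0,0,0,0,0,0,0]
}}

```text
time_s: 8.62
eef_pos: [0.4642, -0.0175, 0.0533]
orientation: [0.501, -0.501, 0.498, -0.5]
force: [-10.5, -0.1, 13.6]
grip_width: 0.0054
```

Emit:
{"fn": "carry_out", "kwargs": {
  "delta_pos": [
    [0,0,0.01],
    [0,0,0.01],
    [0,0,0.01],
    [0,0,0.01],
    [0,0,0.01],
    [0,0,0.01],
    [0,0,0.01],
    [0,0,0.006],
    [0,0,0.0025],
    [0,0,0]
  ],
  "rotation": [
    [0,0,0],
    [0,0,0],
    [0,0,0],
    [0,0,0],
    [0,0,0],
    [0,0,0],
    [0,0,0],
    [0,0,0],
    [0,0,0],
    [0,0,0]
  ],
  "fingers": [0,0,0,0,0,0,0,0,0,0]
}}

```text
time_s: 9.45
eef_pos: [0.544, -0.0175, 0.0534]
orientation: [0.501, -0.5, 0.499, -0.5]
force: [-3.3, -0.0, 6.7]
grip_width: 0.0051
```

```bash
python3 - <<'E'
from h import *
tin('w6'); plan(.6012-.0565,-.0202,.053,0)
E
```

```text
tin 3031 (array([ 0.59902076, -0.01589689,  0.05559113]), np.float64(0.0007836299997905057))
t 9.5 pos [ 0.544  -0.0175  0.0534] axes [[0.002, -0.002, 1.0], [-1.0, 0.0, 0.002], [-0.0, -1.0, -0.002]] F [-2.5 -0.2  5.2] w 0.0052 q [-0.17  0.48 -0.35  0.74 -0.    1.4 ]
turn y 0.002 shift after [0.0027 0.0004 0.0007]
```

View pics/w6.png

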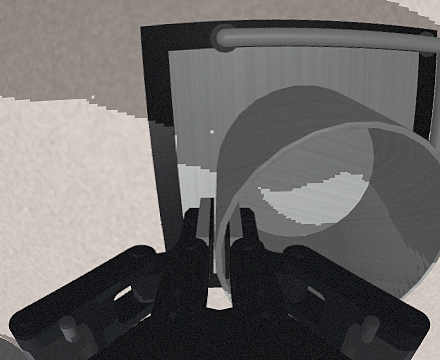

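The tin dragged along cleanly. The wall is pinched at about (220,255) in the crop. I'll nudge it +2 mm in x and -3 mm in y, then release and rise.

Emit:
{"fn": "carry_out", "kwargs": {
  "delta_pos": [
    [0.001,0,0.001],
    [0.002,0,0.001],
    [0,0,0],
    [0,0,0],
    [0,0,0],
    [0,0,0],
    [0,-0.01,0],
    [0,-0.02,0],
    [0,-0.03,0],
    [0,-0.04,0]
  ],
  "rotation": [
    [0,0,0],
    [0,0,0],
    [0,0,0],
    [0,0,0],
    [0,0,0],
    [0,0,0],
    [0,0,0],
    [0,0,0],
    [0,0,0],
    [0,0,0]
  ],
  "fingers": [0,0,0,0.012,0.025,0.03,0.03,0.03,0.03,0.03]
}}

```text
time_s: 10.33
eef_pos: [0.5451, -0.0204, 0.1533]
orientation: [0.501, -0.501, 0.498, -0.5]
force: [1.5, 0.3, 0.2]
grip_width: 0.0301
```

Emit:
{"fn": "carry_out", "kwargs": {
  "delta_pos": [
    [0,-0.04,-0.01],
    [0,-0.03,-0.03],
    [0,0,-0.04],
    [0,0,-0.02],
    [0,0,0],
    [0,0,0],
    [0,0,0],
    [0,0,0],
    [0,0,0],
    [0,0,0]
  ],
  "rotation": [
    [0,0,0],
    [0,0,0],
    [0,0,0],
    [0,0,0],
    [0,0,0],
    [0,0,0],
    [0,0,0],
    [0,0,0],
    [0,0,0],
    [0,0,0]
  ],
  "fingers": [0.05,0.05,0.05,0.05,0.05,0.05,0.05,0.05,0.05,0.05]
}}

```text
time_s: 11.17
eef_pos: [0.4479, -0.0209, 0.2227]
orientation: [0.501, -0.5, 0.499, -0.5]
force: [-0.6, 0.1, 1.0]
grip_width: 0.0502
```

```bash
cat >> h.py <<'E'
def tin2(c=(.601,-.02)):
    im,d,p=shot('wrist'); W=cloud(d,p,'wrist'); Z=W[...,2]
    v,u=np.indices(d.shape); ok=(d>0)&(v<250)
    m=ok&(np.hypot(W[...,0]-c[0],W[...,1]-c[1])<.075)&(Z>.088)&(Z<.102); print('tin',m.sum(),circ(W[m][:,:2]))
    G=ray0(p,'wrist'); g=im.sum(2)/3
    k=ok&(np.abs(G[...,0]-.6)<.13)&(np.abs(G[...,1]+.02)<.13)&(g<45)&(np.abs(Z)<.012)
    k=cv2.morphologyEx(k.astype(np.uint8),cv2.MORPH_OPEN,np.ones((3,3)))>0
    print('surround',cv2.minAreaRect(G[k][:,:2].astype(np.float32)))
    return im,d,p
E
python3 - <<'E'
from h import *
im,d,p=tin2(); save('w7',im)
plan(.475,-.346,.2,0)
E
```

```text
tin 1540 (array([ 0.60066173, -0.01843011,  0.05602817]), np.float64(0.000788116250341345))
surround ((0.6008248329162598, -0.018211662769317627), (0.20290373265743256, 0.19951178133487701), 2.6632814407348633)
t 11.22 pos [ 0.4477 -0.0209  0.2226] axes [[0.002, -0.001, 1.0], [-1.0, 0.0, 0.002], [-0.0, -1.0, -0.001]] F [-0.5 -0.2 -0.4] w 0.0497 q [-0.21  0.15 -0.35  1.08 -0.    1.36]
turn y 0.002 shift after [0.3251 0.0226 0.0273]
```

Emit:
{"fn": "carry_out", "kwargs": {
  "delta_pos": [
    [0.03,0,0.003],
    [0.035,0,0.003],
    [0.035,0,0.003],
    [0.035,0,0.003],
    [0.035,0,0.003],
    [0.035,0,0.003],
    [0.035,0,0.003],
    [0.03,0,0.003],
    [0.02,0,0.003],
    [0,0,0]
  ],
  "rotation": [
    [0,0,0],
    [0,0,0],
    [0,0,0],
    [0,0,0],
    [0,0,0],
    [0,0,0],
    [0,0,0],
    [0,0,0],
    [0,0,0],
    [0,0,0]
  ],
  "fingers": [0.05,0.05,0.05,0.05,0.05,0.05,0.05,0.05,0.05,0.05]
}}

```text
time_s: 12.05
eef_pos: [0.4753, -0.3148, 0.2221]
orientation: [0.5, -0.5, 0.5, -0.499]
force: [-1.6, 0.3, 0.2]
grip_width: 0.0503
```

```bash
python3 - <<'E'
from h import *
im,d,p=shot('wrist'); cv2.imwrite('pics/w8.png',im[:,:,::-1]); W=cloud(d,p,'wrist');Z=W[...,2]
r=env.pinpoint('wrist','lid'); print([(x['score'],pix2w(x['at'][0]*560,x['at'][1]*420,0,p,'wrist').round(4)) for x in r])
c=(.475,-.346); v,u=np.indices(d.shape)
for _ in range(2):
    h=np.hypot(W[...,0]-c[0],W[...,1]-c[1])
    k=(d>0)&(h<.025)&(Z>.030)&(Z<.047); ds=(d>0)&(h<.07)&(Z>.005)&(Z<.017)&(v<330)
    print('knob',k.sum(),W[k].mean(0),'disc',ds.sum(),cv2.minEnclosingCircle(W[ds][:,:2].astype(np.float32)),np.median(Z[ds]))
    c=W[k].mean(0)[:2]
plan(c[0],c[1],.1,0)
E
```

```text
[(0.75, array([ 0.2892, -0.4644,  0.    ]))]
knob 430 [ 0.47691671 -0.34787068  0.03851039] disc 7067 ((0.4774170219898224, -0.35027214884757996), 0.05991658195853233) 0.010704583574498883
knob 430 [ 0.47691671 -0.34787068  0.03851039] disc 7067 ((0.4774170219898224, -0.35027214884757996), 0.05991658195853233) 0.010704583574498883
t 12.15 pos [ 0.4748 -0.3112  0.2222] axes [[0.001, -0.001, 1.0], [-1.0, 0.001, 0.001], [-0.001, -1.0, -0.001]] F [0.2 0.8 0.3] w 0.0499 q [-0.71  0.37 -0.04  1.16  0.    0.86]
turn y 0.001 shift after [0.0368 0.1222 0.0022]
```

View pics/w8.png

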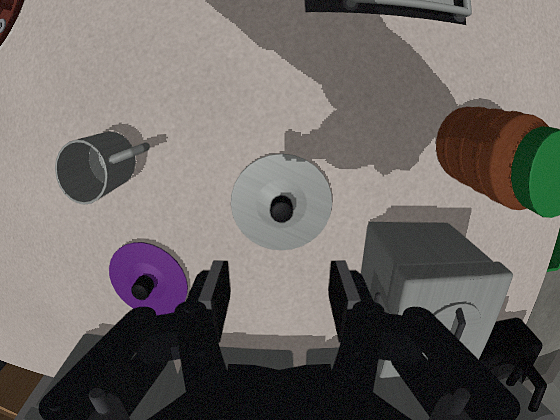

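The steel lid's disc is at about (282,200) with its knob at (281,208). The purple look-alike at (148,278) stays untouched, and the measure (95,165) and square tin (435,290) are clear. Lid centre is at about (0.477, -0.350). I'll go down partway with the fingers around the knob and recheck the tip height.

Emit:
{"fn": "carry_out", "kwargs": {
  "delta_pos": [
    [0.019,0,0.002],
    [0.02,0,0],
    [0,0.025,0],
    [0,0.035,0],
    [0,0.035,0],
    [0,0.035,0],
    [0,0.03,0],
    [0,0.02,0],
    [0,0,0],
    [0,0,0]
  ],
  "rotation": [
    [0,0,0],
    [0,0,0],
    [0,0,0],
    [0,0,0],
    [0,0,0],
    [0,0,0],
    [0,0,0],
    [0,0,0],
    [0,0,0],
    [0,0,0]
  ],
  "fingers": [0.05,0.05,0.05,0.05,0.045,0.045,0.045,0.045,0.045,0.045]
}}

```text
time_s: 12.98
eef_pos: [0.4767, -0.3483, 0.0427]
orientation: [-0.501, 0.5, -0.498, 0.501]
force: [-0.4, 0.2, 1.2]
grip_width: 0.0453
```

```bash
cat >> h.py <<'E'
def tips(f=None):
    im,d,p=shot('wrist') if f is None else f; s=env.read_state(); W=cloud(d,p,'wrist'); g=im.sum(2)/3; e=s['eef_pos']
    for sg in(-1,1):
        X=e[0]+sg*(s['grip_width']/2+.006)
        k=(d>0)&(g<70)&(np.abs(W[...,0]-X)<.005)&(np.abs(W[...,1]-e[1]-.0115)<.006)&(W[...,2]<e[2]+.06)
        print('tip',sg,k.sum(),np.percentile(W[k][:,2],[1,5]) if k.any() else None,'x range',(np.percentile(W[k][:,0],[2,98]) if k.any() else None))
    return im,d,p
E
python3 - <<'E'
from h import *
f=tips(); im,d,p=f; W=cloud(d,p,'wrist');Z=W[...,2]
c=(.477,-.35);h=np.hypot(W[...,0]-c[0],W[...,1]-c[1]);k=(d>0)&(h<.02)&(Z>.036)&(Z<.044);print('knobtop',k.sum(),W[k].mean(0),W[k].min(0),W[k].max(0))
cv2.imwrite('pics/w9.png',im[:,:,::-1]); plan(.477,-.35,0,0)
E
```

```text
tip -1 1372 [0.05583155 0.05930124] x range [0.44454678 0.45423729]
tip 1 1274 [0.05673259 0.0600809 ] x range [0.50108836 0.51078118]
knobtop 1485 [ 0.47769325 -0.3483063   0.03910875] [ 0.46541489 -0.36223941  0.0360186 ] [ 0.48995661 -0.3368524   0.04128708]
t 13.03 pos [ 0.4776 -0.3493  0.044 ] axes [[0.003, 0.0, 1.0], [-1.0, -0.0, 0.003], [0.0, -1.0, 0.0]] F [0.5 0.2 0.4] w 0.0447 q [-0.76  0.57 -0.23  0.78  0.    0.81]
turn y 0.003 shift after [ 0.0007  0.044  -0.0007]
```

Emit:
{"fn": "carry_out", "kwargs": {
  "delta_pos": [
    [0,0.01,0],
    [0,0.01,0],
    [0,0.01,0],
    [0,0.008,0],
    [0,0,0],
    [0,0,0],
    [0,0,0],
    [0,0,0],
    [0,0,0],
    [0,0,0]
  ],
  "rotation": [
    [0,0,0],
    [0,0,0],
    [0,0,0],
    [0,0,0],
    [0,0,0],
    [0,0,0],
    [0,0,0],
    [0,0,0],
    [0,0,0],
    [0,0,0]
  ],
  "fingers": [0.045,0.045,0.045,0.045,0.045,0.045,0.04,0.035,0.032,0.03]
}}

```text
time_s: 13.87
eef_pos: [0.4773, -0.35, 0.0053]
orientation: [-0.5, 0.499, -0.5, 0.501]
force: [-0.2, 0.7, -0.5]
grip_width: 0.0298
```

```bash
python3 - <<'E'
from h import *
f=tips(); cv2.imwrite('pics/w10.png',f[0][:,:,::-1]); plan(.4777,-.3495,0,0)
E
```

```text
tip -1 1302 [0.01646825 0.02091917] x range [0.45160751 0.46120833]
tip 1 1317 [0.01646271 0.02021042] x range [0.4932807  0.50282657]
t 13.92 pos [ 0.4772 -0.35    0.0053] axes [[0.002, 0.0, 1.0], [-1.0, -0.0, 0.002], [0.0, -1.0, 0.0]] F [-0.7  0.2  0.1] w 0.0297 q [-0.76  0.62 -0.26  0.69 -0.    0.81]
turn y 0.002 shift after [-0.0005  0.0053  0.0005]
```

Emit:
{"fn": "carry_out", "kwargs": {
  "delta_pos": [
    [0,0,0],
    [0,0,0],
    [0,0,0],
    [0,0,0],
    [0,0,0],
    [0,0,0],
    [0,-0.003,0],
    [0,-0.005,0],
    [0,-0.007,0],
    [0,0,0]
  ],
  "rotation": [
    [0,0,0],
    [0,0,0],
    [0,0,0],
    [0,0,0],
    [0,0,0],
    [0,0,0],
    [0,0,0],
    [0,0,0],
    [0,0,0],
    [0,0,0]
  ],
  "fingers": [0.026,0.024,0.022,0.02,0.02,0.02,0.02,0.02,0.02,0.02],
  "squeeze": 40
}}

```text
time_s: 14.75
eef_pos: [0.4777, -0.3504, 0.0214]
orientation: [-0.5, 0.499, -0.5, 0.501]
force: [0.6, -0.6, -0.5]
grip_width: 0.0249
```

```bash
cat >> h.py <<'E'
def lid(dz):
    """lid disc plane while held; dz lift guess"""
    im,d,p=shot('wrist'); W=cloud(d,p,'wrist'); e=env.read_state()['eef_pos']; v,u=np.indices(d.shape)
    h=np.hypot(W[...,0]-e[0],W[...,1]-e[1]); k=(d>0)&(h>.018)&(h<.06)&(abs(W[...,2]-dz)<.012)&(v<300)&(im.sum(2)>150)
    P=W[k]; A=np.c_[P[:,:2]-e[:2],np.ones(len(P))]; s=np.linalg.lstsq(A,P[:,2],rcond=None)[0]
    ds=(d>0)&(h<.075)&(abs(W[...,2]-dz)<.008)&(v<330)
    print('lid tilt',s[:2].round(3),'disc top z',s[2].round(4),len(P),'circ',cv2.minEnclosingCircle(W[ds][:,:2].astype(np.float32)))
    return im,d,p
E
python3 - <<'E'
from h import *
e=env.read_state()['eef_pos']; im,d,p=lid(.026); cv2.imwrite('pics/w11.png',im[:,:,::-1]); plan(.601,-.0195,.16,0)
E
```

```text
lid tilt [-0.001 -0.006] disc top z 0.0268 22358 circ ((0.4779076874256134, -0.35035446286201477), 0.060035914182662964)
t 14.8 pos [ 0.4776 -0.3503  0.0209] axes [[0.002, 0.001, 1.0], [-1.0, -0.001, 0.002], [0.001, -1.0, 0.001]] F [ 0.   0.3 -1.1] w 0.0249 q [-0.76  0.6  -0.25  0.72 -0.    0.81]
turn y 0.002 shift after [-0.3307 -0.1394  0.1236]
```

The lid is held level and centred (disc radius 60.0 mm, tilt under 0.006). Next I lift it and carry it over the tin.

Emit:
{"fn": "carry_out", "kwargs": {
  "delta_pos": [
    [0,-0.02,0],
    [0,-0.035,0],
    [0,-0.035,0],
    [0,-0.03,0],
    [-0.01,-0.015,0.004],
    [-0.02,-0.005,0.008],
    [-0.03,0,0.011],
    [-0.03,0,0.011],
    [-0.03,0,0.011],
    [-0.03,0,0.011]
  ],
  "rotation": [
    [0,0,0],
    [0,0,0],
    [0,0,0],
    [0,0,0],
    [0,0,0],
    [0,0,0],
    [0,0,0],
    [0,0,0],
    [0,0,0],
    [0,0,0]
  ],
  "fingers": [0.02,0.02,0.02,0.02,0.02,0.02,0.02,0.02,0.02,0.02]
}}

```text
time_s: 15.63
eef_pos: [0.5329, -0.1984, 0.16]
orientation: [-0.5, 0.5, -0.5, 0.5]
force: [0.6, -0.2, -0.9]
grip_width: 0.0247
```

Emit:
{"fn": "carry_out", "kwargs": {
  "delta_pos": [
    [-0.03,0,0.011],
    [-0.03,0,0.011],
    [-0.03,0,0.011],
    [-0.03,0,0.011],
    [-0.02,0,0.011],
    [-0.01,0,0.006],
    [0,0,0],
    [0,0,0],
    [0,0,0],
    [0,0,0]
  ],
  "rotation": [
    [0,0,0],
    [0,0,0],
    [0,0,0],
    [0,0,0],
    [0,0,0],
    [0,0,0],
    [0,0,0],
    [0,0,0],
    [0,0,0],
    [0,0,0]
  ],
  "fingers": [0.02,0.02,0.02,0.02,0.02,0.02,0.02,0.02,0.02,0.02]
}}

```text
time_s: 16.47
eef_pos: [0.593, -0.0508, 0.1599]
orientation: [0.5, -0.5, 0.5, -0.5]
force: [0.0, -0.3, -1.1]
grip_width: 0.0245
```

```bash
python3 - <<'E'
from h import *
plan(.6007,-.019,.16,0); im,d,p=lid(.165); cv2.imwrite('pics/w12.png',im[:,:,::-1]); 
W=cloud(d,p,'wrist'); k=(d>0)&(abs(W[...,2]-.095)<.006)&(np.hypot(W[...,0]-.601,W[...,1]+.02)<.07); print(k.sum(), k.any() and circ(W[k][:,:2],.0565))
it,dt,pt=shot('top'); print(env.read_state()['eef_pos'])
E
```

```text
t 16.47 pos [ 0.593  -0.0508  0.1599] axes [[0.0, -0.0, 1.0], [-1.0, -0.0, 0.0], [0.0, -1.0, -0.0]] F [ 0.  -0.3 -1.1] w 0.0245 q [-0.21  0.46 -0.07  1.04 -0.    1.36]
turn y 0.0 shift after [-0.0318 -0.0001  0.0077]
lid tilt [-0.002 -0.006] disc top z 0.1654 22380 circ ((0.5933636426925659, -0.050744641572237015), 0.06004421040415764)
1410 (array([ 0.60149506, -0.01941243,  0.055     ]), np.float64(0.0008922571890979117))
[ 0.59310124 -0.05065832  0.16001024]
```

Emit:
{"fn": "carry_out", "kwargs": {
  "delta_pos": [
    [-0.015,0,0.004],
    [-0.0165,0,0.004],
    [0,0.01,0],
    [0,0.015,0],
    [0,0.015,0],
    [0,0.01,0],
    [0,0.004,0],
    [0,0,0],
    [0,0,0],
    [0,0,0]
  ],
  "rotation": [
    [0,0,0],
    [0,0,0],
    [0,0,0],
    [0,0,0],
    [0,0,0],
    [0,0,0],
    [0,0,0],
    [0,0,0],
    [0,0,0],
    [0,0,0]
  ],
  "fingers": [0.02,0.02,0.02,0.02,0.02,0.02,0.02,0.02,0.02,0.02]
}}

```text
time_s: 17.4
eef_pos: [0.602, -0.0184, 0.1068]
orientation: [-0.5, 0.499, -0.5, 0.501]
force: [-0.5, 0.5, -1.2]
grip_width: 0.0249
```

```bash
python3 - <<'E'
from h import *
plan(.601,-.019,.1,0); im,d,p=lid(.111); W=cloud(d,p,'wrist')
k=(d>0)&(abs(W[...,2]-.095)<.004)&(np.hypot(W[...,0]-.601,W[...,1]+.02)<.07); print(k.sum(), k.any() and circ(W[k][:,:2],.058))
# visible outer tin wall, near +y side: points z .02-.085
k=(d>0)&(W[...,2]>.03)&(W[...,2]<.085)&(np.hypot(W[...,0]-.601,W[...,1]+.02)<.068)&(W[...,1]>-.01); print('wall',k.sum(), k.any() and circ(W[k][:,:2],.058))
cv2.imwrite('pics/w13.png',im[:,:,::-1])
E
```

```text
t 17.4 pos [ 0.602  -0.0184  0.1068] axes [[0.002, 0.001, 1.0], [-1.0, -0.0, 0.002], [0.0, -1.0, 0.001]] F [-0.5  0.5 -1.2] w 0.0249 q [-0.15  0.52 -0.12  0.93 -0.    1.42]
turn y 0.002 shift after [ 0.0006  0.0068 -0.001 ]
lid tilt [-0.001 -0.005] disc top z 0.1122 22329 circ ((0.6020333766937256, -0.017534634098410606), 0.059973251074552536)
116 (array([ 0.60162136, -0.01918903,  0.055     ]), np.float64(0.00013213915352956526))
wall 1290 (array([ 0.60173007, -0.01901777,  0.055     ]), np.float64(0.000128470579949735))
```

View pics/w13.png

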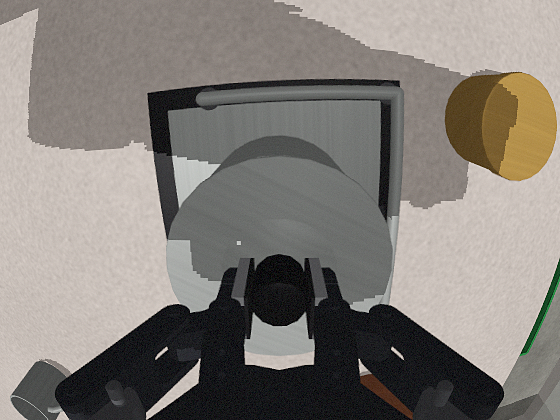

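The lid is over the tin, held by its knob at (278,290) in the image, and is 1 mm off the tin's axis. I'll lower it slowly.

Emit:
{"fn": "carry_out", "kwargs": {
  "delta_pos": [
    [0.001,0,0],
    [0,0.002,0],
    [0,0.002,0],
    [0,0.002,0],
    [0,0.002,0],
    [0,0.002,0],
    [0,0.001,0],
    [0,0.001,0],
    [0,0.001,0],
    [0,0,0]
  ],
  "rotation": [
    [0,0,0],
    [0,0,0],
    [0,0,0],
    [0,0,0],
    [0,0,0],
    [0,0,0],
    [0,0,0],
    [0,0,0],
    [0,0,0],
    [0,0,0]
  ],
  "fingers": [0.02,0.02,0.02,0.02,0.02,0.02,0.02,0.02,0.02,0.02]
}}

```text
time_s: 18.28
eef_pos: [0.6013, -0.019, 0.0928]
orientation: [0.501, -0.5, 0.499, -0.5]
force: [-0.3, 0.2, -1.5]
grip_width: 0.0249
```

```bash
python3 - <<'E'
from h import *
plan(.6017,-.019,.0925,0); lid(.098)
E
```

```text
t 18.28 pos [ 0.6013 -0.019   0.0928] axes [[0.002, -0.0, 1.0], [-1.0, 0.0, 0.002], [-0.0, -1.0, -0.0]] F [-0.3  0.2 -1.5] w 0.0249 q [-0.15  0.53 -0.14  0.9   0.    1.42]
turn y 0.002 shift after [-0.      0.0003  0.0004]
lid tilt [-0.002 -0.006] disc top z 0.0982 22375 circ ((0.6016759276390076, -0.019015833735466003), 0.06013571098446846)
```

Emit:
{"fn": "carry_out", "kwargs": {
  "delta_pos": [
    [0,0.0005,0],
    [0,0.0005,0],
    [0,0.0005,0],
    [0,0,0],
    [0,0,0],
    [0,0,0],
    [0,0,0],
    [0,0,0],
    [0,0,0],
    [0,0,0]
  ],
  "rotation": [
    [0,0,0],
    [0,0,0],
    [0,0,0],
    [0,0,0],
    [0,0,0],
    [0,0,0],
    [0,0,0],
    [0,0,0],
    [0,0,0],
    [0,0,0]
  ],
  "fingers": [0.02,0.02,0.02,0.02,0.02,0.02,0.02,0.02,0.02,0.02]
}}

```text
time_s: 19.17
eef_pos: [0.6016, -0.0191, 0.0924]
orientation: [-0.5, 0.499, -0.5, 0.501]
force: [-3.0, -0.4, 7.7]
grip_width: 0.0248
```

Seated, with 8 N of contact. Release and rise.

Emit:
{"fn": "carry_out", "kwargs": {
  "delta_pos": [
    [0,0,0],
    [0,0,0],
    [0,0,0],
    [0,0,0],
    [0,0,0],
    [0,-0.01,0],
    [0,-0.02,0],
    [0,-0.03,0],
    [0,-0.03,0],
    [0,0,0]
  ],
  "rotation": [
    [0,0,0],
    [0,0,0],
    [0,0,0],
    [0,0,0],
    [0,0,0],
    [0,0,0],
    [0,0,0],
    [0,0,0],
    [0,0,0],
    [0,0,0]
  ],
  "fingers": [0.026,0.03,0.036,0.042,0.05,0.05,0.05,0.05,0.05,0.05]
}}

```text
time_s: 20.0
eef_pos: [0.6045, -0.0195, 0.1881]
orientation: [-0.499, 0.497, -0.502, 0.502]
force: [0.9, -0.8, 0.0]
grip_width: 0.0499
```

```bash
python3 - <<'E'
from h import *
plan(.5,.2,.18,0); im,d,p=lid(.098); W=cloud(d,p,'wrist')
k=(d>0)&(W[...,2]>.03)&(W[...,2]<.085)&(np.hypot(W[...,0]-.601,W[...,1]+.02)<.068)&(W[...,1]>-.01); print('wall',k.sum(), k.any() and circ(W[k][:,:2],.058))
G=ray0(p,'wrist'); g=im.sum(2)/3; v,u=np.indices(d.shape)
k=(abs(G[...,0]-.6)<.13)&(abs(G[...,1]+.02)<.13)&(g<45)&(abs(W[...,2])<.012)&(v<200)
print(cv2.minAreaRect(G[k][:,:2].astype(np.float32)))
E
```

```text
t 20.0 pos [ 0.6045 -0.0195  0.1881] axes [[0.002, 0.009, 1.0], [-1.0, -0.001, 0.002], [0.001, -1.0, 0.009]] F [ 0.9 -0.8  0. ] w 0.0499 q [-0.15  0.46 -0.    1.1   0.    1.42]
turn y 0.002 shift after [-0.2195  0.0069 -0.1046]
lid tilt [-0.002 -0.   ] disc top z 0.0977 14703 circ ((0.6016440391540527, -0.019329160451889038), 0.06031644716858864)
wall 344 (array([ 0.60141587, -0.01929977,  0.055     ]), np.float64(0.00011915796464729386))
((0.5963606238365173, 0.022403080016374588), (0.12678711116313934, 0.20185783505439758), 89.95863342285156)
```

Seated level: the disc top is at 0.0977 and both axes are at (0.6015, -0.019). Now the tare key.

Emit:
{"fn": "carry_out", "kwargs": {
  "delta_pos": [
    [-0.02,0,-0.01],
    [-0.035,0,-0.016],
    [-0.035,0,-0.016],
    [-0.035,0,-0.016],
    [-0.035,0,-0.016],
    [-0.035,0,-0.016],
    [-0.035,0,-0.016],
    [-0.035,0,-0.016],
    [-0.035,0,-0.016],
    [-0.035,0,-0.016]
  ],
  "rotation": [
    [0,0,0],
    [0,0,0],
    [0,0,0],
    [0,0,0],
    [0,0,0],
    [0,0,0],
    [0,0,0],
    [0,0,0],
    [0,0,0],
    [0,0,0]
  ],
  "fingers": [0.05,0.05,0.03,0,0,0,0,0,0,0]
}}

```text
time_s: 20.88
eef_pos: [0.4453, 0.317, 0.1813]
orientation: [0.501, -0.5, 0.499, -0.5]
force: [1.2, -0.3, 0.1]
grip_width: 0.0004
```

Emit:
{"fn": "carry_out", "kwargs": {
  "delta_pos": [
    [-0.02,0,-0.016],
    [-0.02,0,0],
    [0,0,0],
    [0,0,0],
    [0,0,0],
    [0,0,0],
    [0,0,0],
    [0,0,0],
    [0,0,0],
    [0,0,0]
  ],
  "rotation": [
    [0,0,0],
    [0,0,0],
    [0,0,0],
    [0,0,0],
    [0,0,0],
    [0,0,0],
    [0,0,0],
    [0,0,0],
    [0,0,0],
    [0,0,0]
  ],
  "fingers": [0,0,0,0,0,0,0,0,0,0]
}}

```text
time_s: 21.72
eef_pos: [0.4309, 0.3553, 0.1816]
orientation: [-0.5, 0.5, -0.5, 0.5]
force: [-0.6, -0.0, 0.6]
grip_width: 0.0
```

```bash
python3 - <<'E'
from h import *
im,d,p=shot('wrist'); W=cloud(d,p,'wrist'); I=im.astype(int)
m=(I[...,0]>110)&(I[...,2]<70)&(I[...,1]<I[...,0]*.65)&(np.hypot(W[...,0]-.4325,W[...,1]-.396)<.06)&(d>0)
print(m.sum(),W[m].mean(0),np.percentile(W[m],[5,95],axis=0)); t=m&(W[...,2]>.053); print('top',t.sum(),cv2.minEnclosingCircle(W[t][:,:2].astype(np.float32)))
for r in env.pinpoint('wrist','tare_top'): print(r['score'],pix2w(r['at'][0]*560,r['at'][1]*420,.056,p,'wrist'))
cv2.imwrite('pics/w14.png',im[:,:,::-1]); plan(.4325,.396,.08,0)
E
```

```text
754 [0.43187594 0.39530242 0.05536828] [[0.42139537 0.38435991 0.05387156]
 [0.44275725 0.40635234 0.05665443]]
top 737 ((0.431892991065979, 0.395153671503067), 0.013648022897541523)
0.95 [0.4298262  0.39180898 0.056     ]
0.54 [0.32931529 0.35499299 0.056     ]
t 21.82 pos [0.4308 0.3554 0.1815] axes [[0.002, 0.0, 1.0], [-1.0, -0.0, 0.002], [0.0, -1.0, 0.0]] F [-0.3 -0.6  0.2] w 0.0 q [ 0.56  0.38 -0.14  1.05 -0.    2.13]
turn y 0.002 shift after [-0.0406  0.1015  0.0017]
```

Emit:
{"fn": "carry_out", "kwargs": {
  "delta_pos": [
    [-0.02,0,0.001],
    [-0.0195,0,0],
    [0,0.025,0],
    [0,0.03,0],
    [0,0.03,0],
    [0,0.025,0],
    [0,0.015,0],
    [0,0.005,0],
    [0,0,0],
    [0,0,0]
  ],
  "rotation": [
    [0,0,0],
    [0,0,0],
    [0,0,0],
    [0,0,0],
    [0,0,0],
    [0,0,0],
    [0,0,0],
    [0,0,0],
    [0,0,0],
    [0,0,0]
  ],
  "fingers": [0,0,0,0,0,0,0,0,0,0]
}}

```text
time_s: 22.65
eef_pos: [0.4321, 0.3954, 0.0522]
orientation: [-0.5, 0.499, -0.5, 0.501]
force: [0.1, 0.0, -0.1]
grip_width: -0.0002
```

Emit:
{"fn": "carry_out", "kwargs": {
  "delta_pos": [
    [0,0.002,0],
    [0,0.002,0],
    [0,0.002,0],
    [0,0.002,0],
    [0,0.002,0],
    [0,0.002,0],
    [0,0,0],
    [0,0,0],
    [0,0,0],
    [0,0,0]
  ],
  "rotation": [
    [0,0,0],
    [0,0,0],
    [0,0,0],
    [0,0,0],
    [0,0,0],
    [0,0,0],
    [0,0,0],
    [0,0,0],
    [0,0,0],
    [0,0,0]
  ],
  "fingers": [0,0,0,0,0,0,0,0,0,0]
}}

```text
time_s: 23.48
eef_pos: [0.4327, 0.3959, 0.0427]
orientation: [-0.499, 0.499, -0.5, 0.502]
force: [-5.4, -4.0, 34.9]
grip_width: -0.0002
```

```bash
python3 - <<'E'
from h import *
f=tips(); im,d,p=f; W=cloud(d,p,'wrist'); I=im.astype(int)
m=(I[...,0]>100)&(I[...,2]<70)&(I[...,1]<I[...,0]*.65)&(np.hypot(W[...,0]-.4325,W[...,1]-.396)<.04)&(d>0)
print(m.sum(), m.any() and (W[m].mean(0),np.percentile(W[m],[5,50,95],axis=0)))
s=env.read_state();print(s['force'],s['eef_pos'])
cv2.imwrite('pics/w15.png',cv2.resize(im[180:360,160:400,::-1],None,fx=3,fy=3))
E
```

```text
tip -1 1240 [0.04459308 0.04523582] x range [0.4221286 0.431882 ]
tip 1 1264 [0.04424879 0.04499492] x range [0.43365325 0.44343621]
440 (array([0.431204  , 0.40453329, 0.04813673]), array([[0.42081259, 0.39991038, 0.04616212],
       [0.43065725, 0.40532971, 0.04828247],
       [0.44288105, 0.40824211, 0.04963671]]))
[-5.55562832 -5.44686464 34.32319735] [0.43275906 0.39589474 0.04276058]
```

View pics/w15.png

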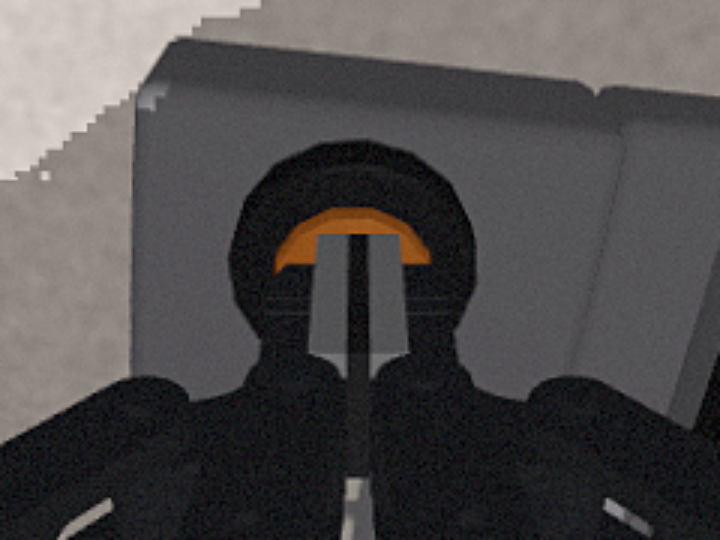

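The key's orange top now reads 0.049 m, against 0.056 when up, so it is fully down and bottomed out at 35 N. Letting it up.

Emit:
{"fn": "carry_out", "kwargs": {
  "delta_pos": [
    [0,-0.003,0],
    [0,-0.005,0],
    [0,-0.01,0],
    [0,-0.02,0],
    [0,-0.03,0],
    [0,-0.03,0],
    [0.02,-0.03,-0.01],
    [0.02,-0.02,-0.01],
    [0,0,0],
    [0,0,0]
  ],
  "rotation": [
    [0,0,0],
    [0,0,0],
    [0,0,0],
    [0,0,0],
    [0,0,0],
    [0,0,0],
    [0,0,0],
    [0,0,0],
    [0,0,0],
    [0,0,0]
  ],
  "fingers": [0,0,0,0,0,0,0,0,0,0]
}}

```text
time_s: 24.37
eef_pos: [0.4118, 0.3548, 0.1888]
orientation: [-0.5, 0.5, -0.5, 0.501]
force: [-0.0, 0.7, -0.6]
grip_width: -0.0002
```

```bash
python3 - <<'E'
from h import *
im,d,p=shot('wrist'); W=cloud(d,p,'wrist'); I=im.astype(int)
m=(I[...,0]>110)&(I[...,2]<70)&(I[...,1]<I[...,0]*.65)&(np.hypot(W[...,0]-.432,W[...,1]-.395)<.03)&(d>0)
print('key',m.sum(),np.median(W[m],axis=0))
im,d,p=shot('top'); W=cloud(d,p,'top'); h=np.hypot(W[...,0]-.601,W[...,1]+.019)
k=(h<.075)&(W[...,2]>.088)&(W[...,2]<.112); P=W[k]; print('lid',k.sum(),cv2.minEnclosingCircle(P[:,:2].astype(np.float32)),np.median(P[:,2]))
cv2.imwrite('pics/t2.png',cv2.resize(im[100:310,120:440,::-1],None,fx=2.5,fy=2.5))
print(env.read_state()['time_s'])
E
```

```text
key 713 [0.43183228 0.39562428 0.05545901]
lid 925 ((0.6017621755599976, -0.016219066455960274), 0.06004533916711807) 0.09854803558191616
24.4667
```

```bash
python3 -c "
from station import env; print(env.close_job())"
```

```text
the job is handed in; nothing more can be done
None
```

The tare is done and the job was handed in at about 24.5 s of the 72 s. It reports no verdict.

I pinched the near wall of the tin and slid it along the counter to the middle of the platter. Then I set the steel lid on by its knob, pressed down to about 8 N of contact and let go. Last, I pressed the tare key down to its stop with 35 N and let it up.

**Last checks**
- **Tin:** with the wrist camera it is at (0.6015, -0.019), about 1–2 mm from the scale centre I measured.
- **Lid:** level to within 0.002 rad on the tin's axis, with its disc top at 97.7 mm (98 expected).
- **Key:** its top read about 49 mm while pressed and 55.5 mm after release, so it is up again.

**What disagreed or failed**
- **Fingertip height:** the fingertips sat about 36 mm higher than the stated tip length gives. My first pinch therefore passed above the rim without moving the tin. I corrected the height from the cameras after that.
- **Lid position:** the top camera puts the lid about 3 mm off in y from the wrist camera. That is still inside the 10 mm limit.
- **Final look:** I had used all 12 picture views, so I could not view a last picture. I did not re-measure the other goods on the counter. No move was made against any of them.

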